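Switch off the panel isolator and swing out its lockout hasp

ROBOT

A 6-joint arm with a two-finger parallel gripper is mounted at the origin on a cart in front of the work surface, level with it; the furniture and walls round the work are solid. World frame = base frame: x ahead of the robot, y to its left, z up, the work surface at z = 0. Lengths are in m, angles in rad, forces in N, time in s.
With the tool pointing down it reaches from about 0.425 to 0.95 m from the base axis. Payload 3.5 kg.
Tool frame: the origin (TCP) lies midway between the tips of the shut fingers; the grasp point (between the pads) lies 19 mm behind it; x points along the fingers, y is the direction in which the jaws open and shut, and the axes are right-handed (so a half turn about x gives the same grasp; the last joint's range is limited). The gripper opens to 85 mm and grips with 20 to 120 N. Pads are 22 mm wide; open, the fingers measure 114 mm over their backs; the gripper's body (76 mm by 85 mm) begins 54 mm behind the grasp point. The pads swing forward as they close: fully open they stand 13 mm farther back than shut.
Start: joints at [1.054, 0.286, 1.577, -0, 1.279, -0.15], TCP at [0.242, 0.63, 0.231] pointing down, gripper open.
Joint ranges: [-2.77, 2.77], [-0.9, 2.22], [0.21, 2.48], [-1.53, 4.67], [0.24, 2.81], [-2.84, 2.84]. Speed limits (rad/s): [2.79, 2.79, 3.14, 3.14, 3.14, 3.14].

INTERFACE

Orientations are given as a unit quaternion [x, y, z, w].
In Python, from plant import ctrl, vision gives the robot as it stands. The module is installed in compiled form; this text tells all that it offers.
- The arm moves only by the tool play_rows, never from a script. Its arguments are lists of equal length, an entry for each row: "claw": the closure in counts, from 0 (fully open) to 255 (shut); "travel": the shift along the tool's x, y, z in m, a list of three; "dr": the turn, a rotation vector about the tool's x, y, z in rad, a list of three. In form: {"claw": [claw, ...], "travel": [[tx, ty, tz], ...], "dr": [[wx, wy, wz], ...]}. A call has 1 to 20 rows; each row is the pose to reach, as a shift and turn from the pose measured when the call began, along the tool's axes at that moment; what a row does not reach only later rows make up. A row lasts 1/10 s, in which the tool goes at most 50 mm and 8.59 degrees, less where a joint would pass 70% of its speed; a pose out of reach is approached as far as the arm can. A call with a gripper value outside its range is refused whole. The fingers move at their own pace and stop on an object; "force" is the grip in N (left out, the last holds). Time passes only in rows, so rows that repeat a pose let the fingers close. It gives the time, the measured TCP pose, the force and the opening at its end, in the units of the state.
- ctrl.get_state(): the state, without advancing time (a new reading comes with each control period).
- vision.read_camera(name): name is "scene" or "top" or "wrist"; returns a dict with "img" (400x640x3 uint8, red, green, blue), "range_z" (400x640 float32, m along the optical axis (not along the pixel's ray), 0 where there is no reading), "K" (3x3 intrinsics, pixels), "world_to_cam" (4x4, takes a point from world to camera coordinates). Camera axes: x right, y up, looking along -z (the intrinsics and any distortion apply to the point x, -y, -z); pixel columns grow to the right and rows downward; lengths in m; the calibration is good to about 2 mm. A picture is of the moment at which its call begins.
- ctrl.sign_off(): hands the job in, once; it reports no verdict.
The state is a dict: "time": time; "qpos": joint angles; "dq": joint speeds; "joint_efforts": joint torques, N m; "eef_pos": TCP position; "tcp_rot": TCP orientation; "contact_force": force on the tool from outside, world axes, zero at the start; "wrist_torque": the same for the moment, N m; "opening": opening from 0.0 (shut) to 1.0 (fully open).
Only numpy, scipy, OpenCV 4.12 (cv2) and the standard library are available. Lean on these libraries where they do the work, as an engineer would, in place of code of your own. Each camera call takes 0.05 s, during which the arm holds its last target.

TASK

Take the grey isolator box on the trolley out of service: turn its black rotary handle a quarter turn counterclockwise (seen from above), all the way to the off stop at the round mark. Only then swing its steel lockout hasp all the way out, so that it sticks straight out over the front edge of the box ready for a padlock. A push is enough for both parts; leave everything else on the trolley where it stands.

Things in the scene. Friction and masses are not known exactly. Their poses are not given: they have to be found in the camera images.
- isolator: Grey isolator box, fixed to the trolley, 170 mm (its x) by 150 mm (its y), level lid face 80 mm above the trolley. Origin at the centre of its underside; at yaw 0 its +x points away from the robot and +y to the left (the yaw varies by up to 26 degrees either way). On the lid a thin steel bar at the far edge marks on, a round steel disc at the left edge marks off.
- handle (a joint): Turn of the black handle, rad: 0 is on (grip points along the box's +x), growing counterclockwise seen from above to the stop at 1.571, fully off (grip along the box's +y). Starts between 0 and 0.2; no spring, stays where left; friction 0.3 N m (6 N at 50 mm).
- handle_axis (a point): Foot of the handle's upright axis, on the lid face at x = +15, y = 0 mm of the box. The grip is an upright-sided bar 16 mm wide, from 8 mm behind the axis to 66 mm out, 95 to 123 mm above the trolley. The hub below it has radius 24 mm and its top at 95 mm; beyond the hub the space under the grip is open.
- handle_tip (a point): Outer end face of the handle's grip, on the grip's middle line, 66 mm from the axis, 109 mm above the trolley.
- hasp (a joint): Swing of the steel hasp, rad: 0 is stowed (lying inside the box's front edge, pointing along its -y), growing clockwise seen from above to the stop at 1.571, fully out (along the box's -x, 73 mm over the front edge). Starts between 0 and 0.12; no spring, stays where left; friction 0.1 N m. Nothing blocks it early: it must stay stowed until the handle is off.
- hasp_pivot (a point): Hasp's upright pivot, on the lid face at x = -60, y = +52 mm of the box. The hasp is a flat plate 20 mm wide, 4 mm thick, top 85 mm above the trolley, reaching 98 mm from the pivot, with a padlock hole. Its outermost 30 mm has a turned-up tab, 4 mm thick, for pushing, on the long edge that faces the robot when stowed; tab top at 111 mm.
- hasp_tab (a point): Centre of the turned-up tab, 83 mm from the pivot along the plate and 8 mm off the plate's middle line (on its -x side when stowed), 97 mm above the trolley.
- flask: Bystander: clear glass conical flask, 78 mm across, 135 mm tall, standing at the back; origin at the centre of its underside.
- beaker: Bystander: clear beaker, 72 mm across, 90 mm tall, standing at the back; origin at the centre of its underside.
- timer: Bystander: white clockwork bench timer, 58 x 62 x 58 mm, at the right edge; origin at the centre of its underside.
- stapler: Bystander: black stapler, 145 mm long, 42 mm high, at the right edge nearer the robot; origin at the centre of its underside.
- tweezers: Bystander: steel tweezers, 122 mm long, 10 mm high, lying on the trolley close in front of the isolator (under the space the hasp swings into); origin at the centre of the underside.
- pen: Bystander: slim black pen, 145 mm long, 9 mm high, lying on the trolley close along the right side of the isolator; origin at the centre of the underside.

How it is judged:
By the outcome, as a careful person would: the job done as asked, in the order asked, and still so for the second after the job is handed in, with the robot touching nothing.
It also fails if it takes over 48 s, if anything falls off the work surface, if the arm or the gripper's body presses on something with over 40 N, if the wrist force passes 120 N, or if a joint passes its speed limit or range.

## Working session

There is one attempt and no reset: what is moved stays moved. The work goes in short steps, Python scripts to look and compute and a tool call to move; the robot and the scene stay as the last step left them, time stands still between calls to the robot, and variables do not carry over. Pictures are saved under pics/ and viewed, and the job is handed in when it is done.

Besides the shell and the picture viewer there is one more tool, called after "Emit:" as a command line: name --argument value ..., lists and objects as JSON in quotes. play_rows: Moves the arm, as the interface text tells. Its arguments: {"type":"object","properties":{"claw":{"type":"array","items":{"type":"number"}},"travel":{"type":"array","items":{"type":"array","items":{"type":"number"}}},"dr":{"type":"array","items":{"type":"array","items":{"type":"number"}}},"force":{"type":"number"}},"required":["claw","travel","dr"]}

```bash
mkdir -p pics; python3 - <<'E'
from plant import ctrl, vision
import cv2,numpy as np
s=ctrl.get_state();print(s)
for n in ["scene","top"]:
    d=vision.read_camera(n)
    cv2.imwrite(f"pics/{n}0.png",d["img"][:,:,::-1]); np.savez(f"{n}0.npz",**d)
    print(n,d["K"],d["world_to_cam"],(d["range_z"]>0).mean(), d.keys())
E
```

```text
{'time': 0.0, 'qpos': array([ 1.05398979e+00,  2.87184802e-01,  1.57819912e+00, -3.58834484e-05,
        1.27857890e+00, -1.50005743e-01]), 'dq': array([ 0.0005357 ,  0.00194658, -0.00145699,  0.0006218 , -0.00120303,
        0.00033484]), 'joint_efforts': array([-9.32484340e-06, -4.05968285e+01, -2.92627680e+01, -1.44258938e-04,
        5.75214304e-03,  9.15890467e-06]), 'eef_pos': array([0.24172875, 0.62952204, 0.22992244]), 'tcp_rot': array([ 0.12815838,  0.695511  , -0.12975   ,  0.69498548]), 'contact_force': array([ 0.562912  , -0.67998229,  0.18050679]), 'wrist_torque': array([ 0.01683525,  0.03072684, -0.02539854]), 'opening': 1.00389238159597}
scene [[467.06466433   0.         319.90252386]
 [  0.         467.06466433 195.58893765]
 [  0.           0.           1.        ]] [[ 0.7756052  -0.63121054  0.0031358  -0.53129611]
 [ 0.30218822  0.37566868  0.87610235 -0.21987273]
 [-0.55418305 -0.67856193  0.48211497 -0.70828709]
 [ 0.          0.          0.          1.        ]] 0.99606640625 dict_keys(['img', 'range_z', 'K', 'world_to_cam'])
top [[476.76779827   0.         326.84697235]
 [  0.         476.76779827 195.73764675]
 [  0.           0.           1.        ]] [[-0.02848949 -0.99957121  0.00676407 -0.11907441]
 [ 0.99698089 -0.02792538  0.07245197 -0.56035963]
 [-0.07223201  0.00880776  0.99734897 -0.95109547]
 [ 0.          0.          0.          1.        ]] 0.99599609375 dict_keys(['img', 'range_z', 'K', 'world_to_cam'])
```

View pics/top0.png

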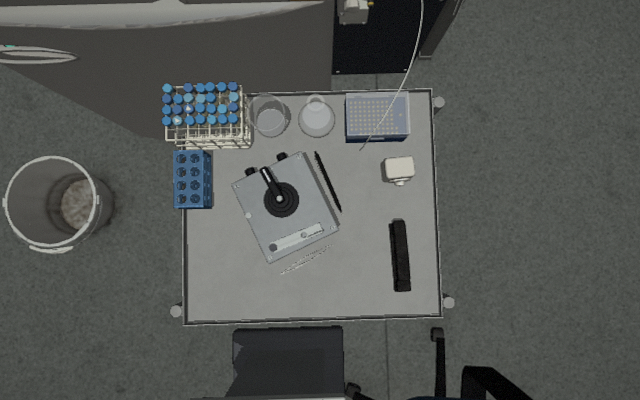

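View pics/scene0.png

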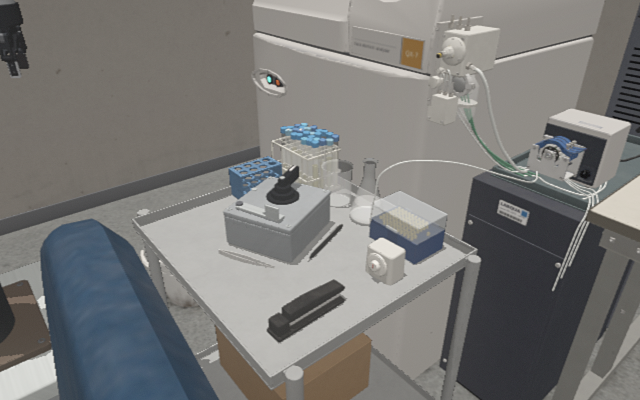

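The top view shows the box at about (285,207), yawed counterclockwise. The handle grip runs from (280,199) to (264,170), near the far bar. The hasp is stowed along the front edge, from (273,247) to (322,231), and the tweezers are at (303,260).

```bash
cat > h.py <<'E'
import numpy as np,cv2
def cloud(d):
    K=d["K"];W=d["world_to_cam"];z=d["range_z"]
    v,u=np.mgrid[0:400,0:640]
    c=np.stack([(u-K[0,2])/K[0,0]*z,-(v-K[1,2])/K[1,1]*z,-z],-1)
    return (c-W[:3,3])@W[:3,:3]
def ray(d,u,v,h):
    K=d["K"];W=d["world_to_cam"];R=W[:3,:3]
    c=np.array([(u-K[0,2])/K[0,0],-(v-K[1,2])/K[1,1],-1.])@R
    o=-W[:3,3]@R
    return o+c*(h-o[2])/c[2]
E
python3 - <<'E'
from h import *
d=dict(np.load("top0.npz"));P=cloud(d);img=d["img"]
roi=np.zeros((400,640),bool);roi[145:270,225:345]=1
m=roi&(P[...,2]>0.07)&(P[...,2]<0.14)
n,l,st,ce=cv2.connectedComponentsWithStats(m.astype(np.uint8));print(st)
k=1+np.argmax(st[1:,4]);m=l==k
lid=roi&(l==k)&(abs(P[...,2]-.08)<.012)
print("lid z",np.median(P[lid][:,2]))
r=cv2.minAreaRect((P[m][:,:2]*1000).astype(np.float32));print(r,cv2.boxPoints(r))
g=roi&(P[...,2]>.105)&(P[...,2]<.14);print("grip z",np.median(P[g][:,2]),g.sum())
r=cv2.minAreaRect((P[g][:,:2]*1000).astype(np.float32));print(r,cv2.boxPoints(r))
c=cv2.resize(img[140:290,220:350],None,fx=5,fy=5,interpolation=cv2.INTER_CUBIC)[:600+150][:, :]
cv2.imwrite("pics/c.png",cv2.resize(c,None,fx=.8,fy=.8)[:,:,::-1])
d=dict(np.load("scene0.npz"));c=cv2.resize(d["img"][150:280,210:350],None,fx=4.5,fy=4.5,interpolation=cv2.INTER_CUBIC)
cv2.imwrite("pics/s.png",c[:,:,::-1])
E
```

```text
[[     0      0    640    400 249062]
 [   231    151    108    113   6938]]
lid z 0.08101664636427892
((534.583740234375, -51.999183654785156), (170.35740661621094, 150.1509246826172), 23.990345001220703) [[ 426.2389    -18.041382]
 [ 487.2877   -155.22136 ]
 [ 642.9286    -85.956985]
 [ 581.87976    51.222992]]
grip z 0.12196668999812485 531
((535.8635864257812, -58.543182373046875), (162.89492797851562, 35.66114044189453), 39.57620620727539) [[ 461.72577    -96.69028  ]
 [ 484.44562   -124.17709  ]
 [ 610.0014     -20.396088 ]
 [ 587.28156      7.0907288]]
```

View pics/c.png

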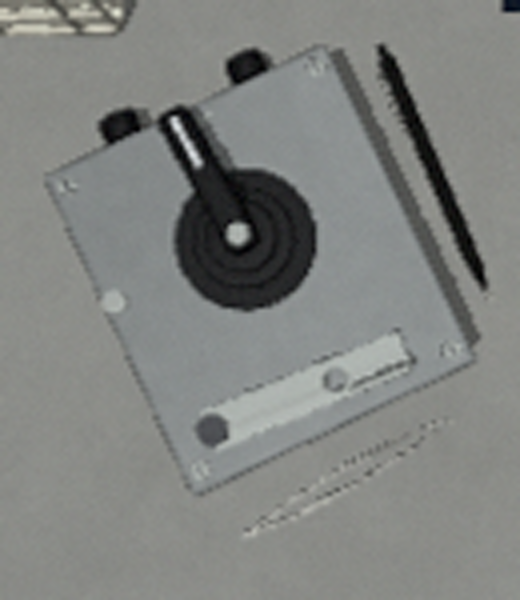

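View pics/s.png

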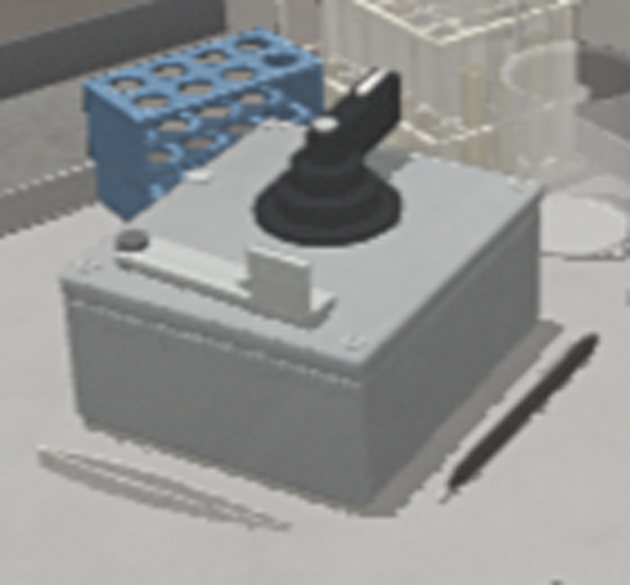

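```bash
python3 - <<'E'
from h import *
from scipy.spatial.transform import Rotation as Ro
C=np.array([534.6,-52.0]);yaw=np.radians(23.99)
B=np.array([[np.cos(yaw),-np.sin(yaw)],[np.sin(yaw),np.cos(yaw)]])
ax=C+B@[15,0];pv=C+B@[-60,52];print("axis",ax,"pivot",pv,"disc est",C+B@[0,75])
d=dict(np.load("top0.npz"));P=cloud(d)*[1000,1000,1000]
print("hub button ray",ray(d,279.3,198.3,.126)*1000)
print("disc ray",ray(d,220+113/4,140+301/4,.082)*1000, "pivot ray",ray(d,220+212/4,140+430/4,.087)*1000)
q=P.reshape(-1,3);r=np.hypot(*(q[:,:2]-ax).T)
g=q[(r<75)&(q[:,2]>112)&(q[:,2]<135)]
rr=cv2.minAreaRect(g[:,:2].astype(np.float32));bp=cv2.boxPoints(rr);print("grip",len(g),rr,bp)
l=cv2.fitLine(g[:,:2].astype(np.float32),cv2.DIST_L2,0,.01,.01).ravel();a=np.degrees(np.arctan2(l[1],l[0]));print("grip angle",a,"joint",a-24)
L=(q[:,:2]-C)@B
h=q[(L[:,0]>-85)&(L[:,0]<-40)&(abs(L[:,1])<70)&(q[:,2]>95)&(q[:,2]<125)];print("tab pts",len(h),h.mean(0) if len(h) else 0,((h[:,:2]-C)@B).mean(0) if len(h) else 0)
d2=dict(np.load("scene0.npz"));q=cloud(d2).reshape(-1,3)*1000;L=(q[:,:2]-C)@B
h=q[(L[:,0]>-95)&(L[:,0]<-40)&(abs(L[:,1])<70)&(q[:,2]>92)&(q[:,2]<125)];Lh=(h[:,:2]-C)@B;print("scene tab",len(h),Lh.mean(0),Lh.min(0),Lh.max(0),h[:,2].max())
print(Ro.from_quat([ 0.12815838,  0.695511  , -0.12975   ,  0.69498548]).as_matrix().round(3))
E
```

```text
axis [548.30424649 -45.9013421 ] pivot [458.641      -28.88657709] disc est [504.10671052  16.52123245]
hub button ray [546.90394978 -47.52393187 126.        ]
disc ray [519.33061429  16.16179214  82.        ] pivot ray [457.14155796 -30.14476962  87.        ]
grip 355 ((573.5369873046875, -32.6931037902832), (73.50379943847656, 15.962841987609863), 27.91614532470703) [[537.325     -42.846912 ]
 [544.7985    -56.952217 ]
 [609.74896   -22.539295 ]
 [602.27545    -8.4339905]]
grip angle 27.94608 joint 3.9460793
tab pts 35 [ 479.39070891 -105.83465299  110.57825129] [-72.32805768 -26.73738501]
scene tab 137 [-74.46779312 -32.17850828] [-77.60797564 -47.04686292] [-70.83658066 -15.62695926] 111.90998785799513
[[-0.001  0.359  0.933]
 [-0.002  0.933 -0.359]
 [-1.    -0.002 -0.   ]]
```

```bash
cat >> h.py <<'E'
from scipy.spatial.transform import Rotation as Ro
AX=np.array([548.,-46.2]);PV=np.array([458.,-29.3])
def down(psi,tilt=0):
    p=np.radians(psi);y=np.array([np.cos(p),np.sin(p),0]);x=np.array([0,0,-1.]);z=np.cross(x,y)
    return Ro.from_matrix(np.stack([x,y,z],1))*Ro.from_rotvec([0,-np.radians(tilt),0]) # tip leans toward tool z
def lever(o,ang,r,off):
    a=np.radians(ang);return o+r*np.array([np.cos(a),np.sin(a)])+off*np.array([-np.sin(a),np.cos(a)])
def rel(poses):
    from plant import ctrl
    s=ctrl.get_state();R0=Ro.from_quat(s["tcp_rot"]);p0=np.array(s["eef_pos"])*1000
    T=[];D=[]
    for xy,z,R in poses:
        t=R0.inv().apply(np.array([*xy,z])-p0)/1000;T.append([round(float(v),4) for v in t]);D.append([round(float(v),3) for v in (R0.inv()*R).as_rotvec()])
    print("travel",T);print("dr",D);print("n",len(T))
def st():
    from plant import ctrl
    s=ctrl.get_state();R=Ro.from_quat(s["tcp_rot"]).as_matrix()
    print(round(s["time"],2),(s["eef_pos"]*1000).round(1),"F",s["contact_force"].round(1),"q",s["qpos"].round(2),"psi",np.degrees(np.arctan2(R[1,1],R[0,1])).round(1),"open",round(s["opening"],2))
E
python3 - <<'E'
from h import *
print(down(20,20).as_matrix().round(2)[:,0])
rel([(lever(AX,28,50,-34),220,down(-62)),(lever(AX,28,50,-34),100,down(-62))])
E
```

```text
[ 0.12 -0.32 -0.94]
travel [[0.011, -0.5055, 0.5867], [0.131, -0.5053, 0.5867]]
dr [[2.286, 0.002, 0.001], [2.286, 0.002, 0.001]]
n 2
```

Emit:
play_rows --claw '[255, 255, 255, 255, 255, 255, 255, 255, 255, 255, 255, 255, 255, 255, 255, 255, 255, 255, 255, 255]' --travel '[[0.01, -0.505, 0.587], [0.01, -0.505, 0.587], [0.01, -0.505, 0.587], [0.01, -0.505, 0.587], [0.01, -0.505, 0.587], [0.01, -0.505, 0.587], [0.01, -0.505, 0.587], [0.01, -0.505, 0.587], [0.01, -0.505, 0.587], [0.01, -0.505, 0.587], [0.01, -0.505, 0.587], [0.01, -0.505, 0.587], [0.01, -0.505, 0.587], [0.01, -0.505, 0.587], [0.01, -0.505, 0.587], [0.01, -0.505, 0.587], [0.01, -0.505, 0.587], [0.01, -0.505, 0.587], [0.01, -0.505, 0.587], [0.01, -0.505, 0.587]]' --dr '[[2.286, 0, 0], [2.286, 0, 0], [2.286, 0, 0], [2.286, 0, 0], [2.286, 0, 0], [2.286, 0, 0], [2.286, 0, 0], [2.286, 0, 0], [2.286, 0, 0], [2.286, 0, 0], [2.286, 0, 0], [2.286, 0, 0], [2.286, 0, 0], [2.286, 0, 0], [2.286, 0, 0], [2.286, 0, 0], [2.286, 0, 0], [2.286, 0, 0], [2.286, 0, 0], [2.286, 0, 0]]'

```text
time: 2.1
eef_pos: [0.6081, -0.051, 0.2209]
tcp_rot: [-0.685, -0.171, 0.687, -0.172]
contact_force: [0.3, -0.3, 0.1]
opening: -0.001
```

```bash
python3 - <<'E'
from h import *
st()
rel([(lever(AX,28,50,-34),z,down(-62)) for z in (220,100)])
from plant import vision
d=vision.read_camera("wrist");cv2.imwrite("pics/w1.png",d["img"][:,:,::-1])
E
```

```text
2.1 [608.1 -51.  220.9] F [ 0.3 -0.3  0.1] q [-0.25  0.15  1.75 -0.    1.24  0.83] psi -61.9 open -0.0
travel [[0.0009, 0.0016, 0.0008], [0.1209, 0.0015, 0.0006]]
dr [[0.002, 0.002, -0.001], [0.002, 0.002, -0.001]]
n 2
```

View pics/w1.png

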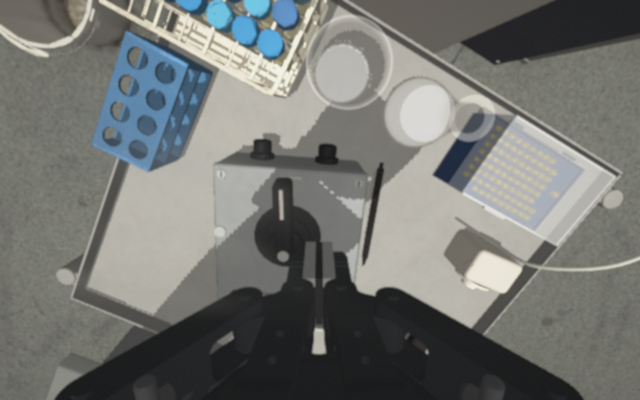

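The wrist view shows the shut fingertips at about (318,250), just right of the grip (283,180–260), with clear lid below them. I'll descend.

Emit:
play_rows --claw '[255, 255, 255, 255, 255]' --travel '[[0.04, 0, 0], [0.08, 0, 0], [0.121, 0, 0], [0.121, 0, 0], [0.121, 0, 0]]' --dr '[[0, 0, 0], [0, 0, 0], [0, 0, 0], [0, 0, 0], [0, 0, 0]]'

```text
time: 2.65
eef_pos: [0.6078, -0.0506, 0.1002]
tcp_rot: [-0.685, -0.172, 0.687, -0.172]
contact_force: [0.5, 0.3, -0.2]
opening: -0.003
```

```bash
python3 - <<'E'
from h import *
st()
A=[28+6*i for i in range(1,9)]
rel([(lever(AX,a,50,-22.5),100,down(a-90)) for a in A])
E
```

```text
2.65 [607.8 -50.6 100.2] F [ 0.5  0.3 -0.2] q [-0.25  0.28  1.84 -0.    1.02  0.83] psi -61.8 open -0.0
travel [[0.0002, -0.0148, -0.0014], [0.0002, -0.0203, -0.0029], [0.0002, -0.026, -0.0038], [0.0002, -0.0317, -0.0042], [0.0002, -0.0374, -0.0039], [0.0002, -0.0431, -0.0031], [0.0002, -0.0487, -0.0016], [0.0002, -0.054, 0.0004]]
dr [[-0.102, 0.003, -0.0], [-0.206, 0.003, 0.0], [-0.311, 0.003, 0.0], [-0.416, 0.003, 0.0], [-0.521, 0.003, 0.0], [-0.625, 0.003, 0.001], [-0.73, 0.003, 0.001], [-0.835, 0.003, 0.001]]
n 8
```

Emit:
play_rows --claw '[255, 255, 255, 255, 255, 255, 255, 255, 255, 255, 255]' --travel '[[0, -0.006, 0], [0, -0.011, -0.001], [0, -0.015, -0.0015], [0, -0.0205, -0.003], [0, -0.026, -0.004], [0, -0.0315, -0.004], [0, -0.0375, -0.004], [0, -0.043, -0.003], [0, -0.0485, -0.0015], [0, -0.054, 0.0005], [0, -0.054, 0.0005]]' --dr '[[0, 0, 0], [-0.05, 0, 0], [-0.1, 0, 0], [-0.205, 0, 0], [-0.31, 0, 0], [-0.415, 0, 0], [-0.52, 0, 0], [-0.625, 0, 0], [-0.73, 0, 0], [-0.835, 0, 0], [-0.835, 0, 0]]'

```text
time: 3.75
eef_pos: [0.5855, -0.0029, 0.1044]
tcp_rot: [0.559, 0.433, -0.555, 0.439]
contact_force: [3.8, 0.7, -1.7]
opening: 0.002
```

```bash
python3 - <<'E'
from h import *
st()
A=[82,88,94,100,106,112,114,116]
rel([(lever(AX,a,50,-22.5),100,down(a-90)) for a in A])
from plant import vision
d=vision.read_camera("top");cv2.imwrite("pics/t2.png",cv2.resize(d["img"][140:290,220:350],None,fx=4,fy=4)[:,:,::-1])
E
```

```text
3.75 [585.5  -2.9 104.4] F [ 3.8  0.7 -1.7] q [-0.18  0.22  1.9  -0.    1.01  0.07] psi -13.9 open 0.0
travel [[0.0044, -0.0088, -0.001], [0.0043, -0.0143, -0.0026], [0.0042, -0.02, -0.0035], [0.0042, -0.0257, -0.0038], [0.0041, -0.0314, -0.0036], [0.0041, -0.0371, -0.0027], [0.0041, -0.039, -0.0023], [0.004, -0.0408, -0.0018]]
dr [[-0.103, 0.001, -0.01], [-0.207, 0.001, -0.01], [-0.312, 0.002, -0.01], [-0.417, 0.002, -0.01], [-0.521, 0.003, -0.009], [-0.626, 0.003, -0.009], [-0.661, 0.004, -0.009], [-0.696, 0.004, -0.009]]
n 8
```

View pics/t2.png

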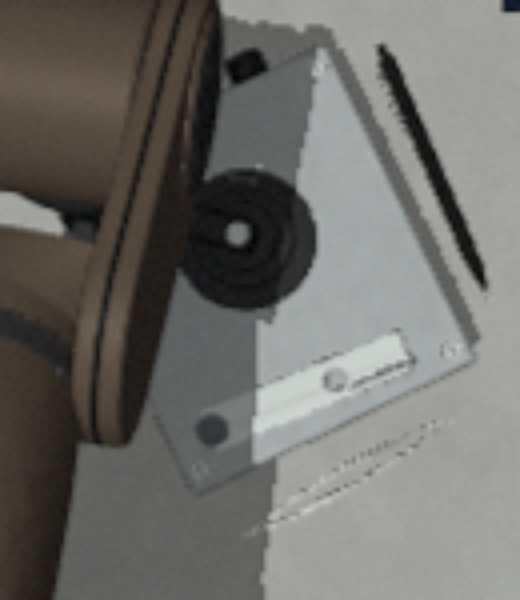

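The handle is turning and now points left-up under the wrist. I'll continue to the stop.

Emit:
play_rows --claw '[255, 255, 255, 255, 255, 255, 255, 255, 255, 255]' --travel '[[0.002, -0.009, -0.001], [0.004, -0.0145, -0.0025], [0.004, -0.02, -0.0035], [0.004, -0.0255, -0.004], [0.004, -0.0315, -0.0035], [0.004, -0.037, -0.0025], [0.004, -0.039, -0.002], [0.004, -0.041, -0.002], [0.004, -0.041, -0.002], [0.004, -0.041, -0.002]]' --dr '[[-0.1, 0, -0.01], [-0.205, 0, -0.01], [-0.31, 0, -0.01], [-0.415, 0, -0.01], [-0.52, 0, -0.01], [-0.625, 0, -0.01], [-0.66, 0, -0.01], [-0.66, 0, -0.01], [-0.66, 0, -0.01], [-0.66, 0, -0.01]]'

```text
time: 4.8
eef_pos: [0.55, 0.0093, 0.1044]
tcp_rot: [0.387, 0.589, -0.385, 0.596]
contact_force: [4.7, 2.0, 3.0]
opening: 0.004
```

```bash
python3 - <<'E'
from h import *
st()
rel([(lever(AX,116,50,-22.5),100,down(24)),(lever(AX,118,50,-22.5),100,down(24)),(lever(AX,114,50,-45),100,down(24)),(lever(AX,114,50,-45),200,down(24))])
E
```

```text
4.8 [550.    9.3 104.4] F [4.7 2.  3. ] q [-0.17  0.15  1.99 -0.    0.99 -0.58] psi 23.8 open 0.0
travel [[0.0044, -0.0037, -0.0009], [0.0044, -0.0055, -0.0016], [0.0046, 0.0206, -0.0003], [-0.0954, 0.0213, 0.0004]]
dr [[-0.004, 0.007, -0.007], [-0.004, 0.007, -0.007], [-0.004, 0.007, -0.007], [-0.004, 0.007, -0.007]]
n 4
```

Emit:
play_rows --claw '[255, 255, 255, 255, 255]' --travel '[[0, -0.004, -0.001], [0, -0.007, -0.0015], [0, -0.009, -0.002], [0, -0.009, -0.002], [0, -0.009, -0.002]]' --dr '[[0, 0, 0], [0, 0, 0], [0, 0, 0], [0, 0, 0], [0, 0, 0]]'

```text
time: 5.3
eef_pos: [0.5464, 0.0084, 0.1078]
tcp_rot: [0.391, 0.584, -0.382, 0.6]
contact_force: [12.2, 4.6, -5.2]
opening: -0.001
```

```bash
python3 - <<'E'
from h import *
st()
p=np.array(__import__("plant").ctrl.get_state()["eef_pos"][:2])*1000-AX
print("tool ang of face", np.degrees(np.arctan2(p[1],p[0])+np.arcsin(22.5/np.hypot(*p))))
E
```

```text
5.3 [546.4   8.4 107.8] F [12.2  4.6 -5.2] q [-0.17  0.13  2.    0.    0.98 -0.59] psi 23.7 open -0.0
tool ang of face 116.06651522007661
```

Emit:
play_rows --claw '[255, 255, 255, 255, 255, 255, 255]' --travel '[[0, 0.012, 0], [0, 0.025, 0], [-0.03, 0.025, 0], [-0.07, 0.025, 0], [-0.1, 0.025, 0.03], [-0.1, 0.025, 0.06], [-0.1, 0.025, 0.08]]' --dr '[[0, 0, 0], [0, 0, 0], [0, 0, 0], [0, 0, 0], [0, 0, 0], [0, 0, 0], [0, 0, 0]]'

```text
time: 6.0
eef_pos: [0.6001, -0.0562, 0.2118]
tcp_rot: [0.392, 0.583, -0.382, 0.601]
contact_force: [-0.1, 0.1, -1.1]
opening: 0.001
```

```bash
python3 - <<'E'
from h import *
from plant import vision
st()
for n in ("top","scene","wrist"):
    d=vision.read_camera(n);np.savez(n+"3.npz",**d)
    im=d["img"]
    if n=="top": im=cv2.resize(im[140:290,220:350],None,fx=4,fy=4)
    if n=="scene": im=cv2.resize(im[150:280,210:350],None,fx=4,fy=4)
    cv2.imwrite(f"pics/{n}3.png",im[:,:,::-1])
    q=cloud(d).reshape(-1,3)*1000;r=np.hypot(*(q[:,:2]-AX).T)
    g=q[(r<72)&(q[:,2]>108)&(q[:,2]<126)]
    if len(g)>20:
        l=cv2.fitLine(g[:,:2].astype(np.float32),cv2.DIST_L2,0,.01,.01).ravel();print(n,len(g),g.mean(0),np.degrees(np.arctan2(l[1],l[0])))
rel([(lever(PV,-69,75,20),z,down(22)) for z in (200,95)])
E
```

```text
6.0 [600.1 -56.2 211.8] F [-0.1  0.1 -1.1] q [-0.26  0.13  1.8   0.    1.19 -0.68] psi 23.7 open 0.0
scene 329 [533.75118225 -25.93187908 117.46010656] -63.64818
wrist 2329 [535.13945732 -18.42565901 121.09049471] -65.84588
travel [[0.0061, -0.1017, -0.0042], [0.1111, -0.1039, -0.0052]]
dr [[0.027, 0.01, -0.021], [0.027, 0.01, -0.021]]
n 2
```

View pics/top3.png

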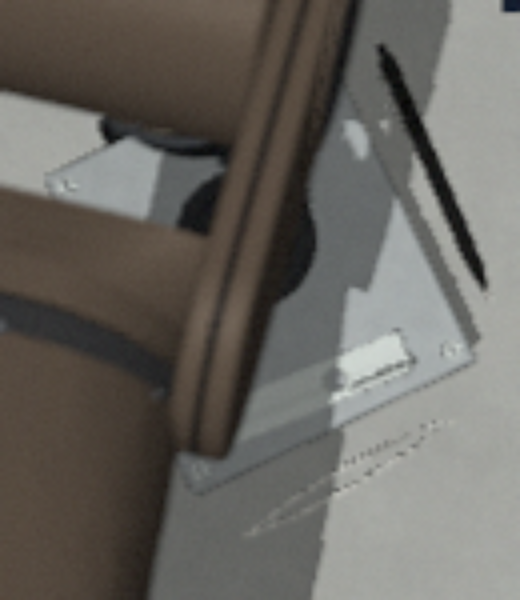

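View pics/wrist3.png

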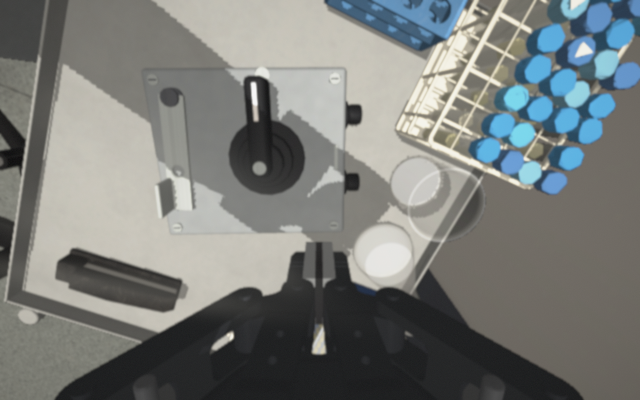

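View pics/scene3.png

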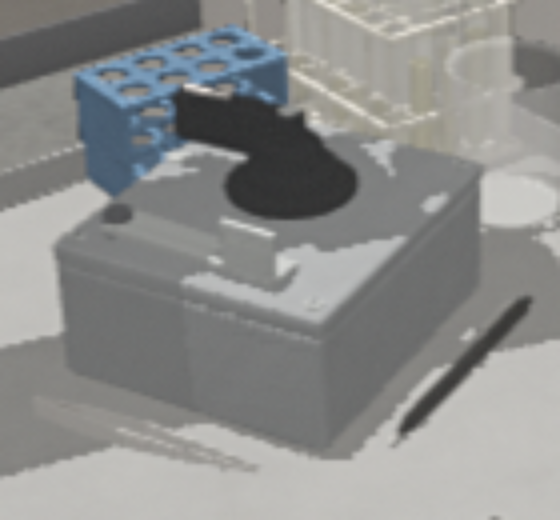

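Wrist view: the grip (258,80–170) points at the round disc (263,73), 114° in world, i.e. off. The hasp is still stowed, from (170,97) to (183,205). I'll check the box yaw and hasp angle from this same view.

```bash
python3 - <<'E'
from h import *
d=dict(np.load("wrist3.npz"));P=cloud(d)*1000
z=P[...,2];m=((z>68)&(z<90)&(np.hypot(P[...,0]-535,P[...,1]+52)<130)).astype(np.uint8)
n,l,s,c=cv2.connectedComponentsWithStats(m);k=1+np.argmax(s[1:,4])
print(cv2.minAreaRect(P[l==k][:,:2].astype(np.float32)), np.median(z[l==k]))
g=P[(z>116)&(z<126)&(np.hypot(P[...,0]-AX[0],P[...,1]-AX[1])<72)]
print("grip",cv2.minAreaRect(g[:,:2].astype(np.float32)))
a=np.radians(24);B=np.array([[np.cos(a),-np.sin(a)],[np.sin(a),np.cos(a)]])
L=(P[...,:2]-[534.6,-52])@B
t=(z>92)&(z<115)&(L[...,0]>-95)&(L[...,0]<-45)&(abs(L[...,1])<70)
print("tab",t.sum(),cv2.minAreaRect(L[t].astype(np.float32)),L[t].mean(0))
# pivot, plate end by pixel rays
print("pivot",ray(d,170,97,.088)[:2]*1000)
h=ray(d,179,172,.085)[:2]*1000; print("hole",h)
E
```

```text
((533.0640869140625, -53.03547668457031), (169.8126983642578, 149.69134521484375), 24.029258728027344) 79.39022792657231
grip ((534.9183349609375, -20.662891387939453), (16.324466705322266, 73.42292785644531), 23.84297752380371)
tab 503 ((-69.06962585449219, 5.412078857421875), (102.65706634521484, 6.843160629272461), 81.47541809082031) [-73.35989532 -29.55183562]
pivot [457.53070687 -29.44145224]
hole [479.98642769 -88.35186076]
```

```bash
python3 - <<'E'
from h import *
rel([(lever(PV,-69,75,16),z,down(21)) for z in (200,95)])
E
```

```text
travel [[0.006, -0.1057, -0.0043], [0.111, -0.1079, -0.0054]]
dr [[0.045, 0.009, -0.021], [0.045, 0.009, -0.021]]
n 2
```

Emit:
play_rows --claw '[255, 255, 255, 255, 255, 255, 255, 255, 255]' --travel '[[0.005, -0.04, -0.002], [0.005, -0.08, -0.004], [0.005, -0.106, -0.0045], [0.005, -0.106, -0.0045], [0.035, -0.1065, -0.005], [0.07, -0.107, -0.005], [0.1, -0.108, -0.0055], [0.11, -0.108, -0.0055], [0.11, -0.108, -0.0055]]' --dr '[[0.045, 0.01, -0.02], [0.045, 0.01, -0.02], [0.045, 0.01, -0.02], [0.045, 0.01, -0.02], [0.045, 0.01, -0.02], [0.045, 0.01, -0.02], [0.045, 0.01, -0.02], [0.045, 0.01, -0.02], [0.045, 0.01, -0.02]]'

```text
time: 7.05
eef_pos: [0.4984, -0.0923, 0.094]
tcp_rot: [0.4, 0.585, -0.4, 0.581]
contact_force: [0.1, -0.4, -0.6]
opening: 0.003
```

```bash
python3 - <<'E'
from h import *
from plant import vision
st()
d=vision.read_camera("scene");cv2.imwrite("pics/s4.png",cv2.resize(d["img"][120:280,210:350],None,fx=3.7,fy=3.7)[:,:,::-1])
# swing s deg; r 75->70, tilt 0->24
S=[0,6,12,18,24,30,36,42]
rel([(lever(PV,-69-s,75,7.5),95,down(21-s,s*24/87)) for s in S])
E
```

```text
7.05 [498.4 -92.3  94. ] F [ 0.1 -0.4 -0.6] q [-0.38  0.08  2.09  0.    0.98 -0.75] psi 21.0 open 0.0
travel [[0.0008, -0.0086, 0.0007], [0.0008, -0.0165, 0.001], [0.0008, -0.0244, 0.0006], [0.0008, -0.0322, -0.0007], [0.0008, -0.0398, -0.0028], [0.0008, -0.0471, -0.0056], [0.0008, -0.0542, -0.0093], [0.0008, -0.0608, -0.0136]]
dr [[0.0, -0.002, 0.0], [0.105, -0.031, -0.001], [0.21, -0.059, -0.006], [0.314, -0.088, -0.013], [0.419, -0.115, -0.024], [0.523, -0.143, -0.037], [0.627, -0.169, -0.054], [0.731, -0.195, -0.074]]
n 8
```

View pics/s4.png

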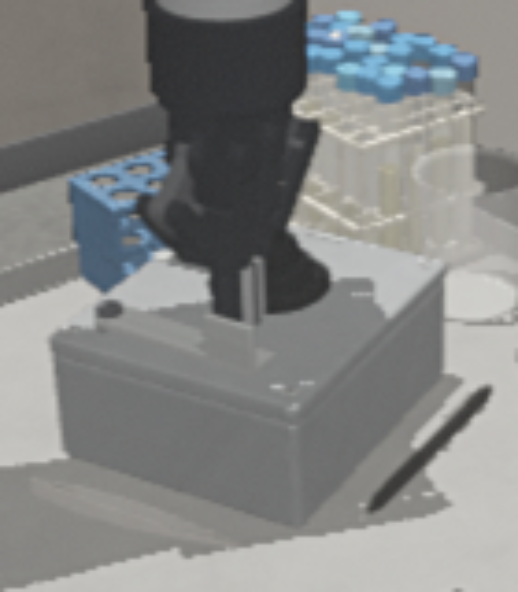

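The shut fingers (240,290) stand just behind the hasp tab (232,335). I'll push it out.

Emit:
play_rows --claw '[255, 255, 255, 255, 255, 255, 255, 255, 255, 255]' --travel '[[0, -0.005, 0], [0.0005, -0.009, 0.0005], [0.0005, -0.0165, 0.001], [0.0005, -0.0245, 0.0005], [0.0005, -0.032, -0.0005], [0.0005, -0.04, -0.003], [0.0005, -0.047, -0.0055], [0.0005, -0.054, -0.0095], [0.0005, -0.061, -0.0135], [0.0005, -0.061, -0.0135]]' --dr '[[0, 0, 0], [0, 0, 0], [0.105, -0.03, 0], [0.21, -0.06, -0.005], [0.315, -0.088, -0.013], [0.42, -0.115, -0.024], [0.52, -0.143, -0.037], [0.625, -0.17, -0.054], [0.73, -0.195, -0.074], [0.73, -0.195, -0.074]]'

```text
time: 8.1
eef_pos: [0.4384, -0.1022, 0.0966]
tcp_rot: [-0.521, -0.358, 0.638, -0.44]
contact_force: [0.2, -0.2, 0.4]
opening: 0.001
```

```bash
python3 - <<'E'
from h import *
from plant import vision
st()
d=vision.read_camera("scene");cv2.imwrite("pics/s5.png",cv2.resize(d["img"][120:280,210:350],None,fx=3.7,fy=3.7)[:,:,::-1])
S=[48,54,60,66,72,78,84,87,89]
rel([(lever(PV,-69-s,75-(s-42)*.1,7.5),95,down(21-s,s*24/87)) for s in S])
E
```

```text
8.1 [ 438.4 -102.2   96.6] F [ 0.2 -0.2  0.4] q [-0.34 -0.03  2.2  -0.24  0.98  0.16] psi -20.9 open 0.0
travel [[0.0013, -0.0082, -0.0006], [0.001, -0.0159, -0.0017], [0.0007, -0.0234, -0.0035], [0.0001, -0.0306, -0.006], [-0.0005, -0.0374, -0.0092], [-0.0013, -0.0438, -0.0131], [-0.0023, -0.0496, -0.0175], [-0.0028, -0.0524, -0.02], [-0.0031, -0.0541, -0.0217]]
dr [[0.105, -0.029, -0.025], [0.207, -0.058, -0.05], [0.307, -0.086, -0.078], [0.408, -0.114, -0.11], [0.507, -0.142, -0.144], [0.606, -0.168, -0.181], [0.703, -0.194, -0.221], [0.752, -0.206, -0.243], [0.784, -0.214, -0.257]]
n 9
```

View pics/s5.png

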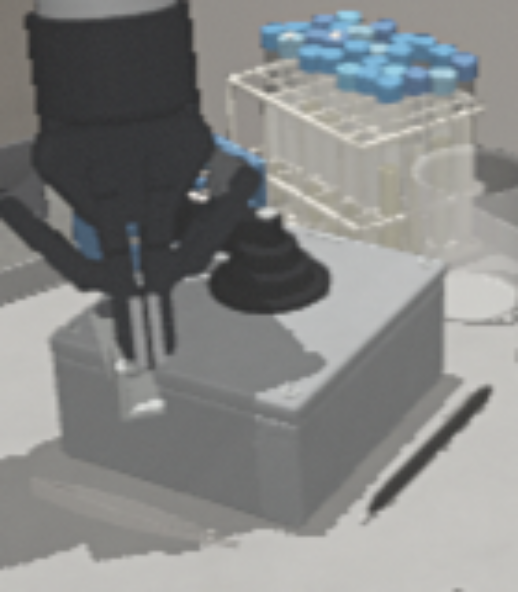

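The hasp is about halfway out, with the tab at (140,390) in front of the fingertips. Continuing.

Emit:
play_rows --claw '[255, 255, 255, 255, 255, 255, 255, 255, 255, 255, 255]' --travel '[[0.001, -0.008, -0.0005], [0.001, -0.016, -0.0015], [0.0005, -0.0235, -0.0035], [0, -0.0305, -0.006], [-0.0005, -0.0375, -0.009], [-0.0015, -0.044, -0.013], [-0.0025, -0.0495, -0.0175], [-0.003, -0.0525, -0.02], [-0.003, -0.054, -0.0215], [-0.003, -0.054, -0.0215], [-0.003, -0.054, -0.0215]]' --dr '[[0.105, -0.03, -0.025], [0.207, -0.058, -0.05], [0.307, -0.086, -0.078], [0.408, -0.114, -0.11], [0.507, -0.142, -0.144], [0.606, -0.168, -0.181], [0.703, -0.194, -0.221], [0.752, -0.206, -0.243], [0.784, -0.214, -0.257], [0.784, -0.214, -0.257], [0.784, -0.214, -0.257]]'

```text
time: 9.25
eef_pos: [0.3966, -0.0651, 0.0958]
tcp_rot: [-0.531, -0.103, 0.825, -0.163]
contact_force: [-0.4, -7.4, -1.3]
opening: 0.001
```

```bash
python3 - <<'E'
from h import *
from plant import vision
st()
for n in ("scene","top"):
    d=vision.read_camera(n);np.savez(n+"6.npz",**d)
    cv2.imwrite(f"pics/{n}6.png",cv2.resize(d["img"][120:290,210:350],None,fx=3.5,fy=3.5)[:,:,::-1])
rel([(lever(PV,-158,70.5,o),95,down(-68,24)) for o in (7.5,4.5)])
E
```

```text
9.25 [396.6 -65.1  95.8] F [-0.4 -7.4 -1.3] q [-0.26  0.08  2.13 -0.27  1.29  1.05] psi -67.7 open 0.0
travel [[0.0008, -0.0028, -0.0002], [0.0008, -0.0058, -0.0002]]
dr [[0.002, 0.009, -0.005], [0.002, 0.009, -0.005]]
n 2
```

View pics/scene6.png

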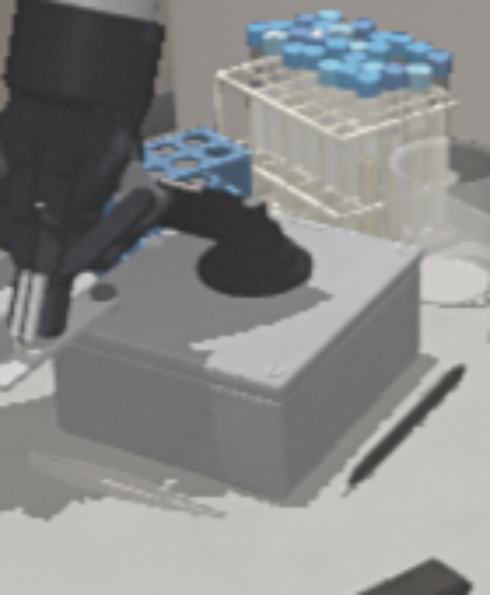

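View pics/top6.png

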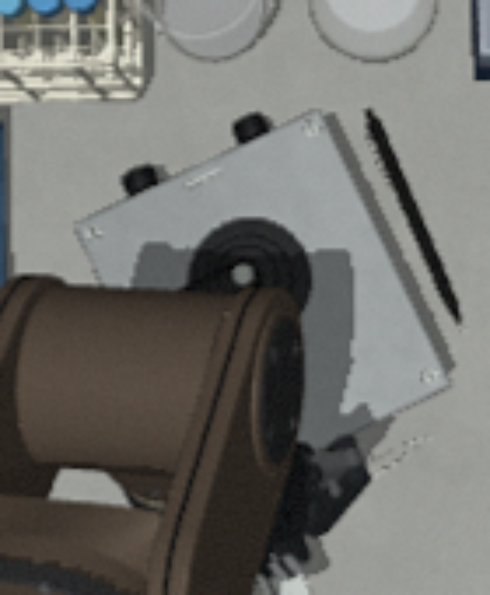

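Emit:
play_rows --claw '[255, 255, 255, 255]' --travel '[[0, -0.003, 0], [0, -0.005, 0], [0, -0.006, 0], [0, -0.006, 0]]' --dr '[[0, 0, 0], [0, 0, 0], [0, 0, 0], [0, 0, 0]]'

```text
time: 9.75
eef_pos: [0.3966, -0.0645, 0.0965]
tcp_rot: [-0.532, -0.101, 0.823, -0.17]
contact_force: [3.2, -15.1, -5.4]
opening: -0.003
```

```bash
python3 - <<'E'
from h import *
st()
E
```

```text
9.75 [396.6 -64.5  96.5] F [  3.2 -15.1  -5.4] q [-0.25  0.08  2.14 -0.28  1.28  1.05] psi -67.3 open -0.0
```

Force rose to 15 N with no further travel, so the hasp is at its stop. I'll retreat and look.

Emit:
play_rows --claw '[255, 255, 255, 255, 255, 255, 255, 255, 255, 255, 255, 255]' --travel '[[0, 0.015, 0], [0, 0.03, 0], [-0.04, 0.03, 0], [-0.08, 0.03, 0], [-0.12, 0.05, 0], [-0.15, 0.09, 0], [-0.16, 0.13, 0], [-0.16, 0.17, 0], [-0.16, 0.21, 0], [-0.16, 0.25, 0], [-0.16, 0.25, 0], [-0.16, 0.25, 0]]' --dr '[[0, 0, 0], [0, 0, 0], [0, 0, 0], [0, 0, 0], [0, 0, 0], [0, 0, 0], [0, 0, 0], [0, 0, 0], [0, 0, 0], [0, 0, 0], [0, 0, 0], [0, 0, 0]]'

```text
time: 10.95
eef_pos: [0.5533, -0.2685, 0.2452]
tcp_rot: [-0.532, -0.101, 0.824, -0.168]
contact_force: [-0.3, -0.0, -0.6]
opening: 0.001
```

```bash
python3 - <<'E'
from h import *
from plant import vision
st()
for n in ("scene","top","wrist"):
    d=vision.read_camera(n);np.savez(n+"7.npz",**d)
    cv2.imwrite(f"pics/{n}7.png",(d["img"] if n!="top" else cv2.resize(d["img"][80:300,160:450],None,fx=2.7,fy=2.7))[:,:,::-1])
E
```

```text
10.95 [ 553.3 -268.5  245.2] F [-0.3 -0.  -0.6] q [-0.48  0.32  1.56 -0.33  1.54  0.75] psi -67.4 open 0.0
```

View pics/top7.png

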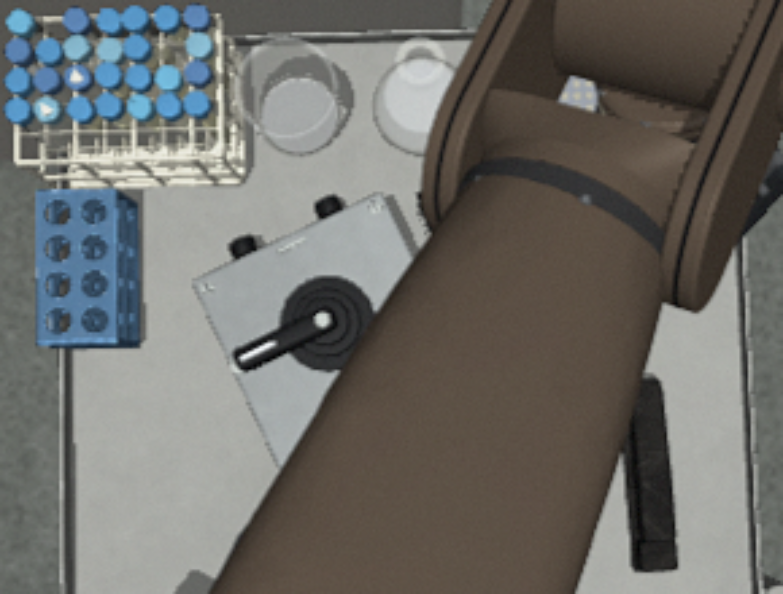

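View pics/scene7.png

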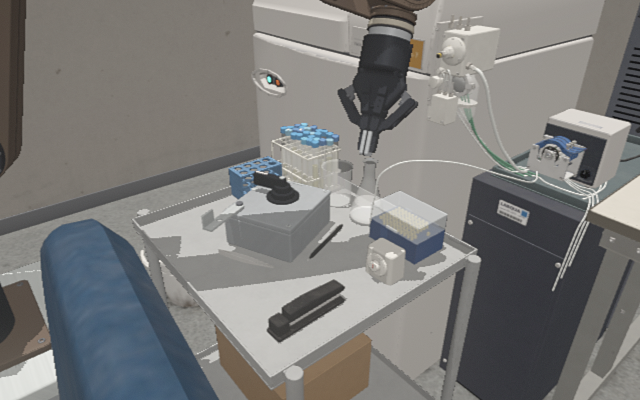

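View pics/wrist7.png

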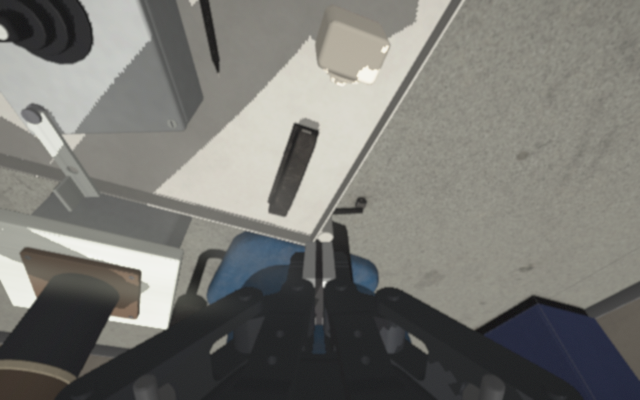

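All three views agree: the handle points at the disc (top 240,355), the hasp sticks out over the front edge (wrist (33,112)→(92,193)), and the bystanders look undisturbed. I'll put numbers on both angles.

```bash
python3 - <<'E'
from h import *
def pts(n): return cloud(dict(np.load(n+"7.npz"))).reshape(-1,3)*1000
q=pts("top");g=q[(q[:,2]>112)&(q[:,2]<128)&(np.hypot(*(q[:,:2]-AX).T)<72)]
print("handle",len(g),cv2.minAreaRect(g[:,:2].astype(np.float32)))
for n in("wrist","scene"):
    q=pts(n);v=q[:,:2]-PV;a=np.degrees(np.arctan2(v[:,1],v[:,0]));r=np.hypot(*v.T)
    h=q[(q[:,2]>78)&(q[:,2]<90)&(r<108)&(r>30)&(((a+156+180)%360-180).__abs__()<25)]
    h=h[(h[:,:2]-[534.6,-52])@[np.cos(.4189),np.sin(.4189)]<-90]
    print(n,len(h),cv2.minAreaRect(h[:,:2].astype(np.float32)),h.mean(0))
    l=cv2.fitLine(h[:,:2].astype(np.float32),cv2.DIST_HUBER,0,.01,.01).ravel();print(np.degrees(np.arctan2(l[1],l[0])))
d=dict(np.load("wrist7.npz"));a=ray(d,33,112,.087);b=ray(d,92,193,.085);print("rays",a,b)
E
```

```text
handle 364 ((536.2433471679688, -19.828441619873047), (16.178058624267578, 73.67552185058594), 24.035518646240234)
wrist 1243 ((399.21124267578125, -56.48549270629883), (70.62725067138672, 22.812461853027344), 23.829347610473633) [402.07928334 -56.18336134  86.23263637]
24.371902
scene 272 ((399.784423828125, -56.308311462402344), (69.2708969116211, 23.259260177612305), 25.128835678100586) [398.242751   -57.90056844  86.33062168]
23.034935
rays [ 0.46050893 -0.03126443  0.087     ] [ 0.37209658 -0.07154604  0.085     ]
```

```bash
python3 - <<'E'
from h import *
a=np.load("scene0.npz")["img"].astype(int);b=np.load("scene7.npz")["img"].astype(int)
for n,(r0,r1,c0,c1) in dict(tweez=(245,272,215,278),pen=(220,262,305,348),stapler=(275,340,262,350),timer=(235,285,362,410)).items():
    print(n,abs(a-b)[r0:r1,c0:c1].mean().round(2))
from plant import ctrl
st();print(ctrl.sign_off())
E
```

```text
tweez 28.26
pen 22.1
stapler 8.55
timer 20.75
11.1 [ 553.2 -266.5  245.8] F [-0.3  0.  -0.2] q [-0.48  0.31  1.56 -0.33  1.54  0.75] psi -67.2 open 0.0
the job is handed in; nothing more can be done
None
```

I turned the isolator's handle to the off stop first, then swung the hasp fully out, and handed the job in at 11.1 s of the 48 s allowed. All pushes were made with shut fingers.

- **Handle:** the grip measures about 114.0° in world, against a box yaw of 24.0° plus 90°. It points at the round disc. The push force rose to about 14 N at the stop.
- **Hasp:** it was still stowed when I checked after the handle was off. It now lies along the box's −x to within about 1°: the fits gave 23.8 to 24.4° from the wrist view and 23.0 to 25.1° from the scene view, against 24.0°. At the stop the force rose to about 16 N with almost no further travel.
- **Robot:** the last reading showed the tool clear of everything and the contact force near zero.
- **Bystanders (not settled):** a simple before-and-after picture comparison differed around the tweezers, pen and timer (mean difference 21–28, stapler 9). I put this down to the arm's shadow, because by eye they stand where they did. I didn't measure their positions separately, and I handed in without following those differences up. I felt no force on the tool away from the handle and hasp, and the fingertips stayed about 95 mm or more above the trolley.

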